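# Lever the tag jogger up onto its tilting stay

### The job

Set the heavy tag jogger to its sloping work position. First turn the wing knob of its stay clamp a quarter turn clockwise to free the stay, then set the fulcrum block in front of the jogger and lay the pry bar over it with its toe under the front edge, and press the bar's handle down until the front is up and the stay swings out beneath. Ease the jogger down gently so that it stands on the stay, then draw the bar out and lay it flat on the table well clear of the jogger, without shoving the jogger, spilling its tags or disturbing the other things.

Things in the scene. Friction and masses are not known exactly. Their poses are not given: they have to be found in the camera images.
- jogger: Tag jogger, 5 kg, too heavy to lift: grey base plate 210 x 180 mm, 12 mm thick, its underside 20 mm above the table on rubber feet; housing 150 x 120 mm, 90 mm high; aluminium tray on top (floor 105 mm, stops 136 mm high at the back and -y side). Origin at table height under the plate's middle; x to its back, z up. The plate's front edge (x = -105, y -90 to 90 mm) juts 50 mm before the housing.
- lip (a point): Middle of the lower front edge of the jogger's base plate, axes as the jogger's. 20 mm above the table at the start; about 40 mm when the jogger stands on its stay.
- rear_edge (a point): Point at table height under the rear feet, on the centre line, 92 mm behind the jogger's origin: the line about which it tips.
- stay (a joint): U-shaped bail of 10 mm steel bar under the base plate, hinged across it 45 mm before the origin and sprung forwards. 0 rad = folded back, where the clamp holds it; 0.90 rad = out at its stop, just past upright, where it carries the jogger and locks itself. Freed, it lags on the table and swings out as the front rises, fully once the front edge is 24 mm up; let down too soon it jams halfway.
- clamp (a joint): Clamp of the stay. 0 rad = its steel finger reaches under the stay's arm and holds it folded; grows when turned clockwise seen from above; free above 1.0 rad, end stop 1.6 rad. Starts between 0 and 0.3 rad. Light friction (0.12 N m); stays where it is left.
- knob_grip (a point): Middle of the clamp knob's black wing, on its upright axis, 103 mm above the table, on a bracket at the jogger's +y side (jogger x = -30, y = 128 mm). The wing is 46 mm long, 12 mm wide, 26 mm high; its length is this point's x axis (parallel to the jogger's x at joint 0). The tray's edge is 68 mm off.
- pry_bar: Pry bar of flat dark steel, 290 x 22 mm, 10 mm thick, 0.42 kg, lying flat. Origin in the middle of its underside (centre of mass close by), x towards the toe, z up. The last 50 mm at +x are ground from below to a 4 mm chisel toe (top face flat throughout); the last 85 mm at -x carry a ribbed black grip, 25 x 13 mm. Let go on the block, its handle's weight keeps the toe up against the edge.
- toe_tip (a point): Tip of the pry bar's toe, 145 mm in +x from the bar's origin, 8 mm above the plane of its underside. With the jogger on its stay the toe still rests up against the edge: dip it a little (handle up) before drawing the bar out, so that it does not drag the jogger.
- fulcrum: Hardwood block 45 (x) x 56 (y) mm with a steel half-round along y on top, crest 31 mm high; 0.3 kg. Origin in the middle of its underside. Set it with x parallel to the jogger's x, crest about 72 mm (60 to 85) before the front edge; the bar goes in handle up at about 19 degrees, toe 10 to 20 mm under the edge, and is pressed past level (grip about 20 to 25 mm high): 8 to 20 N at the grip.
- tags: Banded stack of gift tags, 88 x 57 x 17 mm, lying loose on the jogger's tray, where it must stay. Origin in the middle of its underside.
- tape_measure: Bystander: yellow tape measure 32 x 69 x 58 mm.
- marker: Bystander: black marker pen with a red cap, 114 mm long, 18 mm thick, lying flat.
- small_tin: Bystander: dark red round tin with a gold lid, 66 mm across, 57 mm high.
- tape_roll: Bystander: red tape roll, 72 mm across, 25 mm high, lying flat.
Not all that is in view belongs to the job. What is shaped like the fulcrum but red is not meant.

How it is judged (in metres and radians):
On the way, in this order (a step that is already met when the one before it is completed fails the run):
1. the clamp knob is turned free (1.2 rad or more) while the jogger still stands flat (value of joint clamp above 1.2 rad and height (world z) of lip below 0.025 m), for 0.2 s.
2. the bar bears on the fulcrum block with its toe under the front edge of the jogger (contact force between pry_bar and fulcrum above 0.5 N and x of toe_tip in the frame of jogger between -0.102 and -0.04 m and y of toe_tip in the frame of jogger between -0.085 and 0.085 m and z of toe_tip in the frame of jogger below 0.025 m), for 0.2 s.
3. the bar, bearing on the block, holds the front up and the stay has swung out to its stop (contact force between pry_bar and fulcrum above 8 N and contact force between pry_bar and jogger above 5 N and height (world z) of lip above 0.0405 m and value of joint stay above 0.84 rad), for 0.1 s.
At the end, for the whole second after the job is handed in: The jogger rests on its stay (0.84 rad or more), front edge 36 to 45 mm high, tags on the tray. The bar lies at rest flat on the table (tilt under 0.06 rad, within 8 mm of it), off the jogger, its toe 150 mm or more from the jogger's middle. The block may stay (value of joint stay above 0.84 rad and height (world z) of lip between 0.036 and 0.045 m and linear speed of each of jogger, pry_bar below 0.02 m/s and contact force between pry_bar and jogger below 0.2 N and angle between pry_bar's own z axis and vertical below 0.06 rad and height (world z) of pry_bar below 0.008 m and horizontal distance between toe_tip and jogger above 0.15 m and x of tags in the frame of jogger between -0.08 and 0.115 m and y of tags in the frame of jogger between -0.085 and 0.065 m and z of tags in the frame of jogger above 0.095 m); the robot touches nothing.
It fails at once if the jogger is shoved: its rear edge moves more than 40 mm (distance of rear_edge from where it was at the start of the episode above 0.04 m).
It fails at once if the jogger is let fall or jerked (turns faster than 0.9 rad/s) (angular speed of jogger above 0.9 rad/s).
It fails at once if the tags leave the tray (not (x of tags in the frame of jogger between -0.08 and 0.115 m and y of tags in the frame of jogger between -0.085 and 0.065 m and z of tags in the frame of jogger above 0.095 m)).
It fails at once if a bystander is moved more than 30 mm (distance of any of tape_measure, marker, small_tin, tape_roll from where it was at the start of the episode above 0.03 m).
It also fails if it takes over 72 s, if anything falls off the work surface, if the arm or the gripper's body presses on something with over 40 N, if the wrist force passes 120 N, or if a joint passes its speed limit or range.

### The arm

A 6-joint arm with a two-finger parallel gripper is mounted at the origin on a cart in front of the work surface, level with it; the furniture and walls round the work are solid. World frame = base frame: x ahead of the robot, y to its left, z up, the work surface at z = 0. Lengths are in m, angles in degrees, forces in N, time in s.
With the tool pointing down it reaches from about 0.4 to 0.825 m from the base axis. Payload 7 kg.
Tool frame: the origin (TCP) lies on the centre line of the jaws, within the pads' length; the fingertips stand r.tip_reach ahead of it and the grasp point (between the pads) is the TCP (r.tip_reach is the distance from the TCP to the fingertips, in m); z points along the fingers, y is the line along which they close (so a half turn about z gives the same grasp; the last joint's range is limited). The gripper opens to 88 mm and grips with 3 to 60 N. Pads are 19 mm wide; open, the fingers measure 130 mm over their backs; the gripper's body (78 mm by 193 mm) begins 47 mm behind the grasp point.
Start: joints at [85.319, 20.546, 0.682, 0, -70.136, -16.507], TCP at [0.244, 0.629, 0.246] pointing down, gripper open.
Joint ranges: [-176.03, 176.03], [-82.01, 121.73], [-58.28, 71.71], [-173.87, 95.51], [-174.79, -0.11], [-173.66, 173.66]. Speed limits (degrees/s): [136.94, 136.94, 172.46, 180, 180, 180].

### API

Orientations are given as [roll, pitch, yaw] about the fixed x, y, z axes, in that order (R = Rz(yaw) Ry(pitch) Rx(roll)).
In Python, from plant import sensors, cams, r gives the robot as it stands.
- The arm moves only by the tool drive_tool, never from a script. Its argument "rows" is a list of rows, each an object of numbers: "fingers": the gripper's target within -1 to 1 (fully open at 1, half-way at 0, shut at -1); "x", "y", "z": the shift along the tool's x, y, z in m; "spin": the turn about the tool's z in rad. A call has 1 to 10 rows; each row is the pose to reach, as a shift and turn from the pose commanded when the call began, along the tool's axes at that moment; what a row does not reach only later rows make up. A row lasts 1/8 s, in which the tool goes at most 62.5 mm and 10.7 degrees, less where a joint would pass 70% of its speed; a pose out of reach is approached as far as the arm can. A call with a gripper value outside its range is refused whole. The fingers move at their own pace and stop on an object; "newtons" is the grip in N (left out, the last holds). Time passes only in rows, so rows that repeat a pose let the fingers close. It gives the time, the measured TCP pose, the force, the opening and the grip force at its end, in the units of the state.
- sensors.get_state(): the state, without advancing time (a new reading comes with each control period).
- cams.capture(name): name is "side" or "top"; returns a dict with "pixels" (480x640x3 uint8, red, green, blue), "intrinsics" (3x3 intrinsics, pixels), "k1" (the pictures are not rectified: a ray, as slopes to the right and down, at radius r is drawn at 1 + k1 r^2 times it, then the intrinsics apply), "eye" and "orientation" of the camera in the world. Camera axes: x right, y up, looking along -z (the intrinsics and any distortion apply to the point x, -y, -z); pixel columns grow to the right and rows downward; lengths in m; the calibration is good to about 2 mm. A picture is of the moment at which its call begins. There is no depth.
- r.close_job(): hands the job in; it is judged then, once.
The state is a dict: "time_s": time; "joints": joint angles; "qd": joint speeds; "joint_torque": joint torques, N m; "tcp_pos": TCP position; "eef_rot": TCP orientation; "contact_force": force on the tool from outside, world axes, zero at the start; "moment": the same for the moment, N m; "gripper_width": finger opening in m; "gripper_force": force on a finger pad.
Only numpy, scipy, OpenCV 4.12 (cv2) and the standard library are available. Lean on these libraries where they do the work, as an engineer would, in place of code of your own. Each camera call takes 0.05 s, during which the arm holds its last target. There are 200 camera calls.

## Working session

There is one attempt and no reset: what is moved stays moved. The work goes in short steps, Python scripts to look and compute and a tool call to move; the robot and the scene stay as the last step left them, time stands still between calls to the robot, and variables do not carry over. Pictures are saved under pics/ and viewed, at most 10 in all, crops included, and the job is handed in when it is done.

Besides the shell and the picture viewer there is one more tool, called after "Request:" as name([rows], argument=value, ...), one row to a line, values as JSON. drive_tool: Moves the arm, as the interface text tells. Its arguments: {"type":"object","properties":{"rows":{"type":"array"},"newtons":{"type":"number"}},"required":["rows"]}

```bash
mkdir -p pics; ls; cat > h.py <<'E'
import numpy as np, cv2
from scipy.spatial.transform import Rotation as Ro
from plant import sensors, cams, r
def cap(n):
    c=cams.capture(n); return c
def Rm(c):
    o=np.array(c['orientation'],float)
    return o if o.shape==(3,3) else (Ro.from_euler('xyz',o,degrees=True).as_matrix() if o.size==3 else Ro.from_quat(o).as_matrix())
def dist(c): return np.array([c['k1'],0,0,0,0],float)
def ray(c,p):
    u=cv2.undistortPoints(np.array(p,float).reshape(-1,1,2),np.array(c['intrinsics'],float),dist(c)).reshape(-1,2)
    return np.c_[u[:,0],-u[:,1],-np.ones(len(u))]@Rm(c).T
def onz(c,p,z):
    d=ray(c,p); e=np.array(c['eye']); return e+d*((z-e[2])/d[:,2])[:,None]
def proj(c,P):
    q=(np.array(P,float).reshape(-1,3)-np.array(c['eye']))@Rm(c); q[:,1:]*=-1
    return cv2.projectPoints(q,np.zeros(3),np.zeros(3),np.array(c['intrinsics'],float),dist(c))[0].reshape(-1,2)
def save(c,n,box=None,s=1):
    im=c['pixels'][:,:,::-1]
    if box: im=im[box[1]:box[3],box[0]:box[2]]
    cv2.imwrite('pics/'+n+'.png',cv2.resize(im,None,fx=s,fy=s,interpolation=cv2.INTER_CUBIC))
E
python3 - <<'E'
from h import *
for n in('side','top'):
    c=cap(n); save(c,n+'0'); np.save(n+'0.npy',c,allow_pickle=True)
    print(n,c['eye'],c['orientation'],c['intrinsics'],c['k1'])
print(sensors.get_state(), r.tip_reach)
E
```

```text
pics
side [ 0.52448982 -1.20293235  0.69722542] [63.43593526 -1.40165068 -2.05446267] [[512.96069906   0.         313.86411024]
 [  0.         512.96069906 238.85516583]
 [  0.           0.           1.        ]] 0.006946066105322925
top [ 0.4863181  -0.0029367   1.31889111] [  4.33280886   0.49796961 -91.08201689] [[523.41902459   0.         321.90423632]
 [  0.         523.41902459 236.38053643]
 [  0.           0.           1.        ]] -0.1165754007101302
{'time_s': 0.1, 'joints': array([ 8.53206704e+01,  2.05848483e+01,  6.40730170e-01, -1.88094222e-02,
       -7.01363838e+01, -1.65071027e+01]), 'qd': array([-0.09006783, -0.07991502,  0.01930648,  0.00765019,  0.04424346,
        0.01107947]), 'joint_torque': array([-1.46951788e-03, -5.84164882e+01,  2.93749970e+01,  7.01539859e+00,
        1.01619749e-02, -4.20759534e-05]), 'tcp_pos': array([0.24381458, 0.62899539, 0.24475398]), 'eef_rot': array([ 1.79917791e+02, -5.92104247e-03, -2.11928316e+01]), 'contact_force': array([-0.4296686 ,  0.24732992, -0.23014845]), 'moment': array([-0.00325684, -0.00513324,  0.0528975 ]), 'gripper_force': 0.0, 'gripper_width': 0.08749531601837525} 0.019
```

View pics/top0.png

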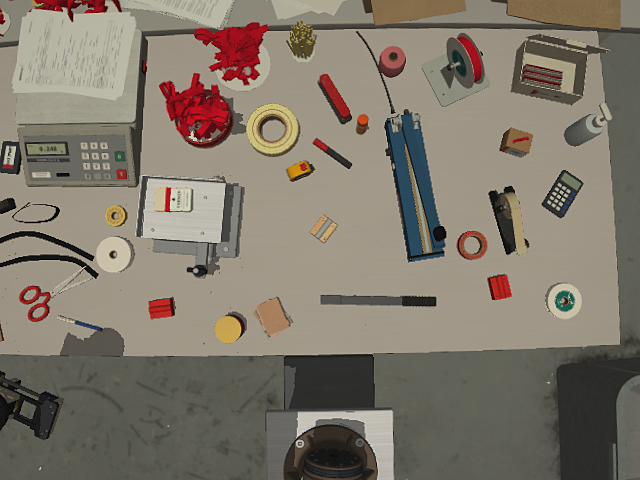

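View pics/side0.png

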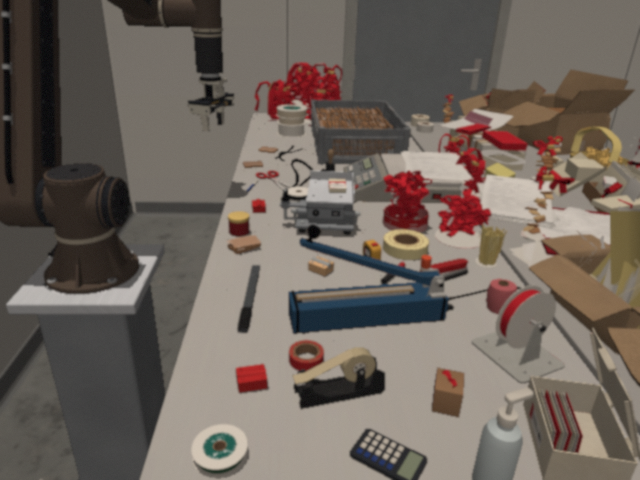

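Top: the jogger is at (188,215), its front facing right (world −y), and its knob is at (197,270). The bar is at (378,300) with its grip to the right. Fulcrum candidates: wooden piece with a light stripe (323,228), larger brown block (272,316), red blocks (161,308) and (499,287). By size and stripe, (323,228) fits. I'll check it in a crop.

```bash
python3 - <<'E'
from h import *
c=np.load('top0.npy',allow_pickle=True).item()
save(c,'crop1',(130,165,350,345),3.6)
for nm,p,z in [('ful',(323,228),.025),('brown',(272,316),.02),('knob',(197,270),.11),('bar toe',(321,300),.01),('bar end',(436,301),.012),('tin',(229,328),.057),('marker',(332,152),.01)]:
    print(nm,onz(c,p,z)[0].round(3))
E
```

```text
ful [0.605 0.003 0.025]
brown [0.39  0.134 0.02 ]
knob [0.505 0.298 0.11 ]
bar toe [0.427 0.012 0.01 ]
bar end [ 0.418 -0.275  0.012]
tin [0.365 0.234 0.057]
marker [ 0.801 -0.023  0.01 ]
```

View pics/crop1.png

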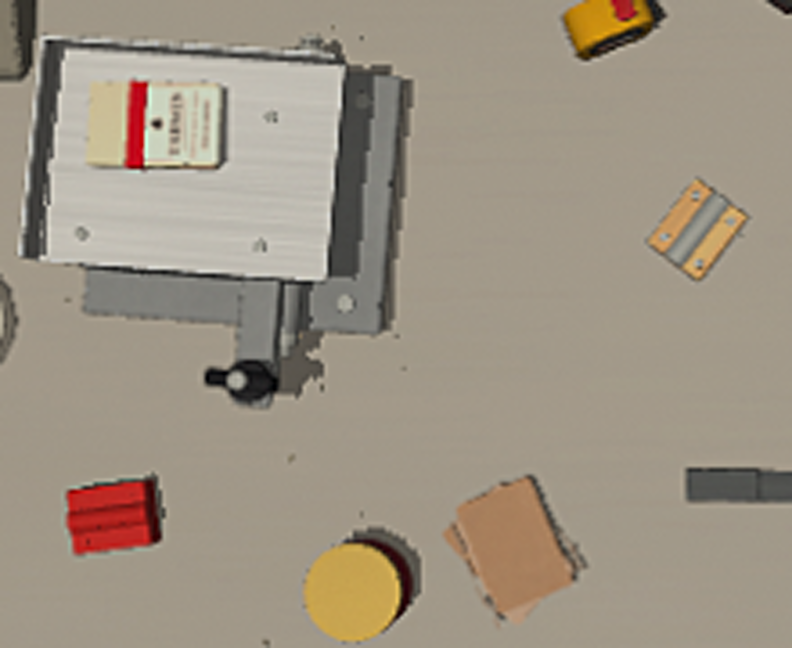

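Crop: the wooden block with a grey half-round at crop (697,230) is the fulcrum, with its crest running (672,262)–(722,198). The red one is the decoy, and the brown one at (515,550) is just cardboard. The knob is at crop (237,380).

```bash
python3 - <<'E'
from h import *
c=np.load('top0.npy',allow_pickle=True).item(); s=np.load('side0.npy',allow_pickle=True).item()
f=lambda x,y:(130+(x+.5)/3.6-.5,165+(y+.5)/3.6-.5)
W=onz(c,[f(406,80),f(381,331),f(82,311)],.032)[:,:2]
J=np.array([[-.105,-.09],[-.105,.09],[.105,.09]])
Jm,Wm=J.mean(0),W.mean(0)
H=(J-Jm).T@(W-Wm); psi=np.arctan2(H[0,1]-H[1,0],H[0,0]+H[1,1])
R=np.array([[np.cos(psi),-np.sin(psi)],[np.sin(psi),np.cos(psi)]]); o=Wm-R@Jm
print('jog',o.round(4),np.degrees(psi).round(2),'res',(W-(J@R.T+o)).round(4).tolist())
w=lambda x,y,z:np.r_[R@[x,y]+o,z]
cr=lambda p:(np.array(p)-[130,165])*3.6
print('knob world',w(-.03,.128,.103).round(4),'lip',w(-.105,0,.02).round(4))
print('knob top crop',cr(proj(c,[w(-.03,.128,.116),w(-.053,.128,.116),w(-.007,.128,.116)])).round())
print('tray +y edge crop',cr(proj(c,[w(-.075,.06,.108),w(.075,.06,.108)])).round())
print('side: lip corners/knob px',proj(s,[w(-.105,-.09,.02),w(-.105,.09,.02),w(-.03,.128,.116)]).round(1))
save(s,'crop2',(220,160,420,310),4)
im=c['pixels'].astype(int)
# fulcrum
hsv=cv2.cvtColor(c['pixels'],cv2.COLOR_RGB2HSV)
sub=np.zeros(hsv.shape[:2],bool); sub[205:252,300:348]=1
m=(sub&((hsv[...,1]>90)|((hsv[...,1]<40)&0))).astype(np.uint8)
pts=np.argwhere(m)[:,::-1].astype(float); P=onz(c,pts,.022)[:,:2].astype(np.float32)
print('ful',len(pts),cv2.minAreaRect(P))
sub[:]=0; sub[285:318,300:450]=1
m=(sub&(im.sum(2)<270)); pts=np.argwhere(m)[:,::-1].astype(float); P=onz(c,pts,.01)[:,:2].astype(np.float32)
print('bar',len(pts),cv2.minAreaRect(P), P.min(0),P.max(0))
E
```

```text
jog [0.6352 0.3165] 84.26 res [[-0.0024, -0.0005], [0.003, -0.0001], [-0.0006, 0.0007]]
knob world [0.5049 0.2994 0.103 ] lip [0.6247 0.212  0.02  ]
knob top crop [[237. 379.]
 [272. 382.]
 [202. 376.]]
tray +y edge crop [[318. 280.]
 [ 93. 261.]]
side: lip corners/knob px [[354.  231.4]
 [295.3 228.5]
 [285.8 189.8]]
ful 252 ((0.6047177314758301, 0.0025629401206970215), (0.0452817864716053, 0.05639268457889557), 51.83723831176758)
bar 1020 ((0.4229845106601715, -0.13046863675117493), (0.2850835621356964, 0.025349846109747887), 87.96218872070312) [ 0.40617293 -0.27315444] [0.43935007 0.01195442]
```

View pics/crop2.png

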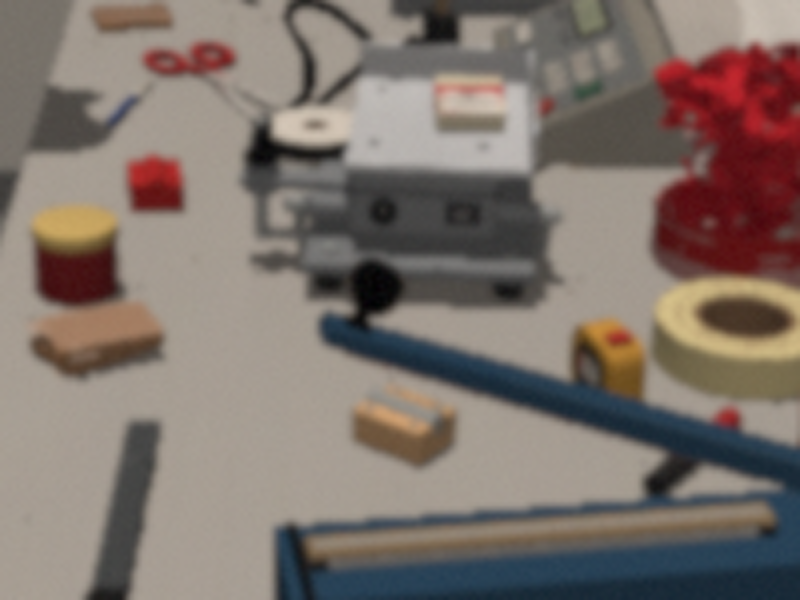

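Side crop: the jogger front is clear at crop (420,270), and the fulcrum is at (405,425). The cutter's ball handle stands nearer the camera and overlaps only in this view. The predicted knob pixel matches the picture. Next I work out the moves for the knob.

```bash
cat >> h.py <<'E'
def go(x,y,z,yaw):
    s=sensors.get_state(); p=s['tcp_pos']; R=Ro.from_euler('xyz',s['eef_rot'],degrees=True).as_matrix()
    d=R.T@(np.array([x,y,z])-p); sp=-(yaw-s['eef_rot'][2]+180)%360-180 if False else -(((yaw-s['eef_rot'][2])+180)%360-180)
    print('shift',d.round(4),'spin',np.radians(sp).round(4))
E
python3 - <<'E'
from h import *
go(.505,.2995,.2,-98); go(.505,.2995,.113,-98)
c=np.load('top0.npy',allow_pickle=True).item()
print(onz(c,[(407,258),(443,258),(440,233)],.06).round(3))
E
```

```text
shift [0.3626 0.2127 0.0451] spin 1.3405
shift [0.3626 0.2126 0.1321] spin 1.3405
[[ 0.526 -0.198  0.06 ]
 [ 0.524 -0.285  0.06 ]
 [ 0.585 -0.28   0.06 ]]
```

Request:
drive_tool([
  {"fingers":0.1,"x":0.04,"y":0.024,"z":0.005,"spin":0.15},
  {"fingers":0.1,"x":0.09,"y":0.053,"z":0.01,"spin":0.33},
  {"fingers":0.1,"x":0.14,"y":0.082,"z":0.02,"spin":0.5},
  {"fingers":0.1,"x":0.19,"y":0.11,"z":0.025,"spin":0.68},
  {"fingers":0.1,"x":0.24,"y":0.14,"z":0.03,"spin":0.85},
  {"fingers":0.1,"x":0.29,"y":0.17,"z":0.035,"spin":1.03},
  {"fingers":0.1,"x":0.33,"y":0.195,"z":0.04,"spin":1.2},
  {"fingers":0.1,"x":0.3626,"y":0.2127,"z":0.045,"spin":1.34},
  {"fingers":0.1,"x":0.3626,"y":0.2127,"z":0.045,"spin":1.34},
  {"fingers":0.1,"x":0.3626,"y":0.2127,"z":0.045,"spin":1.34},
])

```text
time_s: 1.35
tcp_pos: [0.5051, 0.2999, 0.2003]
eef_rot: [180.0, -0.0, -97.9]
contact_force: [-0.6, -0.1, 1.0]
gripper_width: 0.0481
gripper_force: 0.0
```

```bash
python3 - <<'E'
from h import *
go(.505,.2995,.113,-98)
c=cap('top'); save(c,'k1',(130,180,290,300),4)
E
```

```text
shift [0.0004 0.     0.0873] spin 0.0012
```

View pics/k1.png

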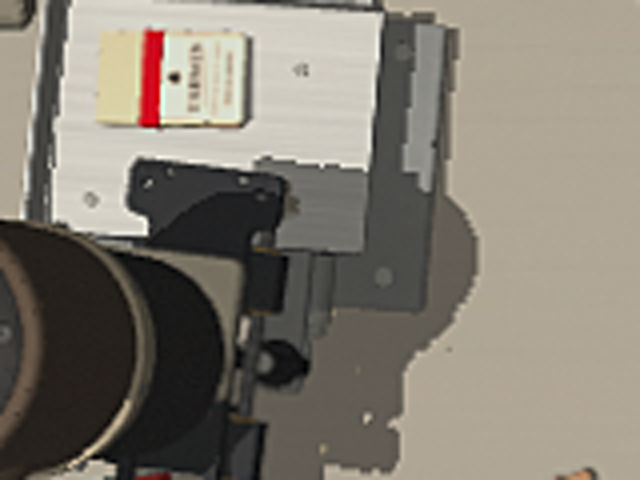

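The crop shows the fingers (265,280) and (245,440) straddling the knob at (265,360). Descend and close.

Request:
drive_tool([
  {"fingers":0.1,"z":0.03},
  {"fingers":0.1,"z":0.06},
  {"fingers":0.1,"z":0.08},
  {"fingers":0.1,"z":0.087},
  {"fingers":-0.8,"z":0.087},
  {"fingers":-0.8,"z":0.087},
  {"fingers":-0.8,"z":0.087},
  {"fingers":-0.8,"z":0.087},
  {"fingers":-0.8,"z":0.087},
], newtons=15)

```text
invalid input
```

Request:
drive_tool([
  {"fingers":0.1,"x":0,"y":0,"z":0.03,"spin":0},
  {"fingers":0.1,"x":0,"y":0,"z":0.06,"spin":0},
  {"fingers":0.1,"x":0,"y":0,"z":0.08,"spin":0},
  {"fingers":0.1,"x":0,"y":0,"z":0.087,"spin":0},
  {"fingers":-0.8,"x":0,"y":0,"z":0.087,"spin":0},
  {"fingers":-0.8,"x":0,"y":0,"z":0.087,"spin":0},
  {"fingers":-0.8,"x":0,"y":0,"z":0.087,"spin":0},
  {"fingers":-0.8,"x":0,"y":0,"z":0.087,"spin":0},
  {"fingers":-0.8,"x":0,"y":0,"z":0.087,"spin":0},
], newtons=15)

```text
time_s: 2.52
tcp_pos: [0.5046, 0.3001, 0.114]
eef_rot: [180.0, 0.0, -98.0]
contact_force: [-5.2, 1.4, 4.2]
gripper_width: 0.0117
gripper_force: 15.0
```

Request:
drive_tool([
  {"fingers":-0.8,"x":0,"y":0,"z":0,"spin":0.15},
  {"fingers":-0.8,"x":0,"y":0,"z":0,"spin":0.3},
  {"fingers":-0.8,"x":0,"y":0,"z":0,"spin":0.45},
  {"fingers":-0.8,"x":0,"y":0,"z":0,"spin":0.6},
  {"fingers":-0.8,"x":0,"y":0,"z":0,"spin":0.75},
  {"fingers":-0.8,"x":0,"y":0,"z":0,"spin":0.9},
  {"fingers":-0.8,"x":0,"y":0,"z":0,"spin":1.05},
  {"fingers":-0.8,"x":0,"y":0,"z":0,"spin":1.2},
  {"fingers":-0.8,"x":0,"y":0,"z":0,"spin":1.33},
  {"fingers":-0.8,"x":0,"y":0,"z":0,"spin":1.33},
])

```text
time_s: 3.78
tcp_pos: [0.5029, 0.3021, 0.1141]
eef_rot: [179.8, -0.1, -174.3]
contact_force: [-16.9, 10.3, 8.1]
gripper_width: 0.0114
gripper_force: 15.0
```

```bash
python3 - <<'E'
from h import *
s=sensors.get_state(); print(s['eef_rot'],s['moment'],s['contact_force'],s['gripper_width'],s['joints'])
E
```

```text
[ 1.79808843e+02 -1.10202862e-01 -1.74268169e+02] [ 3.76921363  5.93383035 -0.10081426] [-16.88819148  10.34840311   8.07220285] 0.011408045610675063 [  49.93422556   19.05101201  -20.24893229   -0.27658812  -50.64611085
 -134.02729166]
```

Request:
drive_tool([
  {"fingers":-0.3,"x":0,"y":0,"z":0,"spin":1.33},
  {"fingers":0.1,"x":0,"y":0,"z":0,"spin":0},
  {"fingers":0.1,"x":0,"y":0,"z":0,"spin":0},
  {"fingers":0.1,"x":0,"y":0,"z":-0.03,"spin":0},
  {"fingers":0.1,"x":0,"y":0,"z":-0.08,"spin":0},
  {"fingers":0.1,"x":0,"y":0,"z":-0.12,"spin":0},
  {"fingers":0.1,"x":0,"y":0,"z":-0.12,"spin":0},
])

```text
time_s: 4.65
tcp_pos: [0.5067, 0.301, 0.2375]
eef_rot: [179.8, 0.3, -174.4]
contact_force: [-0.3, -0.7, -0.3]
gripper_width: 0.0484
gripper_force: 0.0
```

```bash
python3 - <<'E'
from h import *
go(.6047,.0026,.15,-128.2); go(.6047,.0026,.021,-128.2)
E
```

```text
shift [-0.0678 -0.3069  0.0866] spin -0.8059
shift [-0.0671 -0.3075  0.2156] spin -0.8059
```

Request:
drive_tool([
  {"fingers":0.5,"x":-0.01,"y":-0.045,"z":0,"spin":-0.13},
  {"fingers":0.9,"x":-0.02,"y":-0.095,"z":0,"spin":-0.27},
  {"fingers":0.9,"x":-0.032,"y":-0.145,"z":0.02,"spin":-0.4},
  {"fingers":0.9,"x":-0.043,"y":-0.195,"z":0.04,"spin":-0.55},
  {"fingers":0.9,"x":-0.055,"y":-0.245,"z":0.06,"spin":-0.7},
  {"fingers":0.9,"x":-0.065,"y":-0.29,"z":0.08,"spin":-0.806},
  {"fingers":0.9,"x":-0.0678,"y":-0.307,"z":0.0866,"spin":-0.806},
  {"fingers":0.9,"x":-0.0678,"y":-0.307,"z":0.0866,"spin":-0.806},
])

```text
time_s: 5.65
tcp_pos: [0.6034, 0.0003, 0.1458]
eef_rot: [179.9, -0.1, -128.3]
contact_force: [-0.4, 0.2, 0.2]
gripper_width: 0.0835
gripper_force: 0.0
```

```bash
python3 - <<'E'
from h import *
go(.6047,.0026,.021,-128.2)
c=cap('top'); save(c,'k2',(130,165,350,345),3.6)
E
```

```text
shift [-0.0029  0.0003  0.1248] spin -0.0016
```

View pics/k2.png

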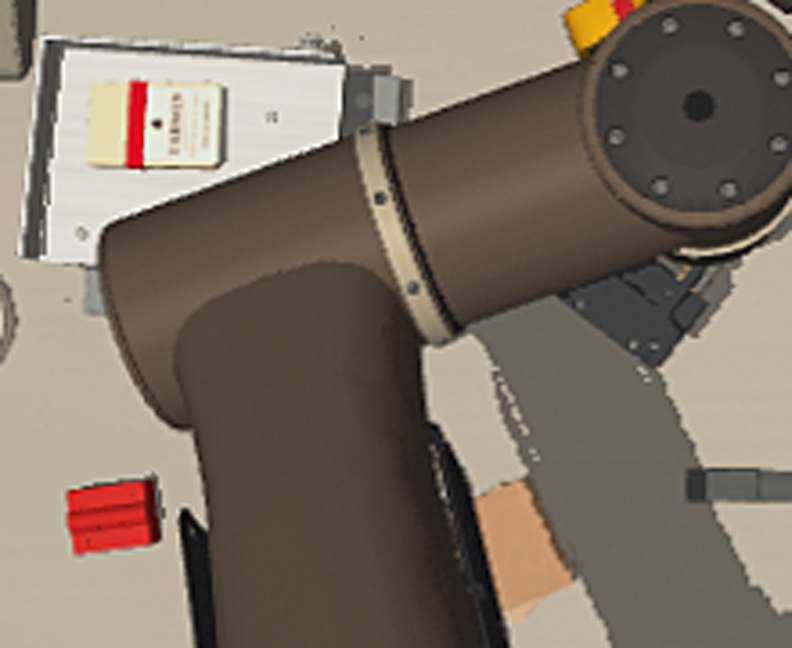

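The arm hides the knob and the block, but the jogger's tray corners at (45,40) and (345,65) are unchanged, so it has not moved. Descend on the block.

Request:
drive_tool([
  {"fingers":0.9,"x":-0.003,"y":0,"z":0.03,"spin":0},
  {"fingers":0.9,"x":-0.003,"y":0,"z":0.07,"spin":0},
  {"fingers":0.9,"x":-0.003,"y":0,"z":0.105,"spin":0},
  {"fingers":0.9,"x":-0.003,"y":0,"z":0.122,"spin":0},
  {"fingers":0.9,"x":-0.003,"y":0,"z":0.122,"spin":0},
  {"fingers":0,"x":-0.003,"y":0,"z":0.122,"spin":0},
  {"fingers":0,"x":-0.003,"y":0,"z":0.122,"spin":0},
  {"fingers":0,"x":-0.003,"y":0,"z":0.122,"spin":0},
  {"fingers":0,"x":-0.003,"y":0,"z":0.122,"spin":0},
], newtons=20)

```text
time_s: 6.82
tcp_pos: [0.6057, 0.004, 0.0257]
eef_rot: [-180.0, 0.0, -128.0]
contact_force: [-2.1, 2.2, 7.0]
gripper_width: 0.0558
gripper_force: 20.0
```

```bash
python3 - <<'E'
from h import *
go(.6175,.1404,.05,-95.7)
go(.6175,.1404,.0245,-95.7)
E
```

```text
shift [-0.1148  0.0747 -0.0242] spin -0.5637
shift [-0.1148  0.0747  0.0013] spin -0.5637
```

Request:
drive_tool([
  {"fingers":0,"x":0,"y":0,"z":-0.02,"spin":0},
  {"fingers":0,"x":-0.02,"y":0.013,"z":-0.03,"spin":-0.1},
  {"fingers":0,"x":-0.05,"y":0.032,"z":-0.03,"spin":-0.25},
  {"fingers":0,"x":-0.08,"y":0.05,"z":-0.03,"spin":-0.4},
  {"fingers":0,"x":-0.105,"y":0.068,"z":-0.03,"spin":-0.52},
  {"fingers":0,"x":-0.115,"y":0.075,"z":-0.03,"spin":-0.564},
  {"fingers":0,"x":-0.115,"y":0.075,"z":-0.03,"spin":-0.564},
  {"fingers":0,"x":-0.115,"y":0.075,"z":-0.018,"spin":-0.564},
  {"fingers":0,"x":-0.115,"y":0.075,"z":-0.008,"spin":-0.564},
  {"fingers":0,"x":-0.115,"y":0.075,"z":-0.008,"spin":-0.564},
])

```text
time_s: 8.07
tcp_pos: [0.6164, 0.1394, 0.0314]
eef_rot: [179.9, -0.1, -95.8]
contact_force: [0.2, 1.0, -2.8]
gripper_width: 0.0557
gripper_force: 20.0
```

```bash
python3 - <<'E'
from h import *
go(.6175,.1404,.0245,-95.7)
E
```

```text
shift [-0.0011 -0.001   0.0069] spin -0.001
```

Lower, release, rise 150 mm.

Request:
drive_tool([
  {"fingers":0,"x":-0.001,"y":-0.001,"z":0.004,"spin":0},
  {"fingers":0,"x":-0.001,"y":-0.001,"z":0.007,"spin":0},
  {"fingers":0,"x":-0.001,"y":-0.001,"z":0.008,"spin":0},
  {"fingers":0.5,"x":-0.001,"y":-0.001,"z":0.007,"spin":0},
  {"fingers":0.7,"x":-0.001,"y":-0.001,"z":0.006,"spin":0},
  {"fingers":0.8,"x":-0.001,"y":-0.001,"z":0.006,"spin":0},
  {"fingers":0.8,"x":-0.001,"y":-0.001,"z":-0.03,"spin":0},
  {"fingers":0.8,"x":-0.001,"y":-0.001,"z":-0.08,"spin":0},
  {"fingers":0.8,"x":-0.001,"y":-0.001,"z":-0.13,"spin":0},
  {"fingers":0.8,"x":-0.001,"y":-0.001,"z":-0.13,"spin":0},
])

```text
time_s: 9.32
tcp_pos: [0.6209, 0.1425, 0.168]
eef_rot: [-179.6, 0.2, -95.6]
contact_force: [0.4, 0.1, -1.5]
gripper_width: 0.0789
gripper_force: 0.0
```

```bash
python3 - <<'E'
from h import *
# bar: centre (.423,-.1305), dir 88
a=np.radians(88); b=np.array([.423,-.1305]); g=b-.085*np.array([np.cos(a),np.sin(a)]); print(g)
go(g[0],g[1],.15,-92)
E
```

```text
[ 0.42003354 -0.21544822]
shift [0.376  0.1649 0.0152] spin -0.0633
```

Request:
drive_tool([
  {"fingers":0.1,"x":0.04,"y":0.018,"z":0,"spin":0},
  {"fingers":0.1,"x":0.095,"y":0.042,"z":0,"spin":-0.01},
  {"fingers":0.1,"x":0.15,"y":0.066,"z":0,"spin":-0.02},
  {"fingers":0.1,"x":0.205,"y":0.09,"z":0,"spin":-0.03},
  {"fingers":0.1,"x":0.26,"y":0.114,"z":0,"spin":-0.04},
  {"fingers":0.1,"x":0.315,"y":0.138,"z":0,"spin":-0.05},
  {"fingers":0.1,"x":0.355,"y":0.156,"z":0.01,"spin":-0.063},
  {"fingers":0.1,"x":0.376,"y":0.165,"z":0.015,"spin":-0.063},
  {"fingers":0.1,"x":0.376,"y":0.165,"z":0.015,"spin":-0.063},
])

```text
time_s: 10.45
tcp_pos: [0.4157, -0.2173, 0.1472]
eef_rot: [179.9, 0.0, -92.2]
contact_force: [0.2, 0.7, 0.3]
gripper_width: 0.0482
gripper_force: 0.0
```

```bash
python3 - <<'E'
from h import *
go(.420,-.2155,.021,-92)
c=cap('top'); save(c,'k3',(140,165,340,315),4); np.save('top3.npy',c,allow_pickle=True)
hsv=cv2.cvtColor(c['pixels'],cv2.COLOR_RGB2HSV)
sub=np.zeros(hsv.shape[:2],bool); sub[195:260,240:310]=1
m=sub&(hsv[...,1]>90)
pts=np.argwhere(m)[:,::-1].astype(float); P=onz(c,pts,.022)[:,:2].astype(np.float32)
print('ful',len(pts),cv2.minAreaRect(P))
E
```

```text
shift [-0.0019 -0.0044  0.1262] spin -0.0038
ful 253 ((0.6183040738105774, 0.13905541598796844), (0.04603344202041626, 0.05421057716012001), 84.54832458496094)
```

View pics/k3.png

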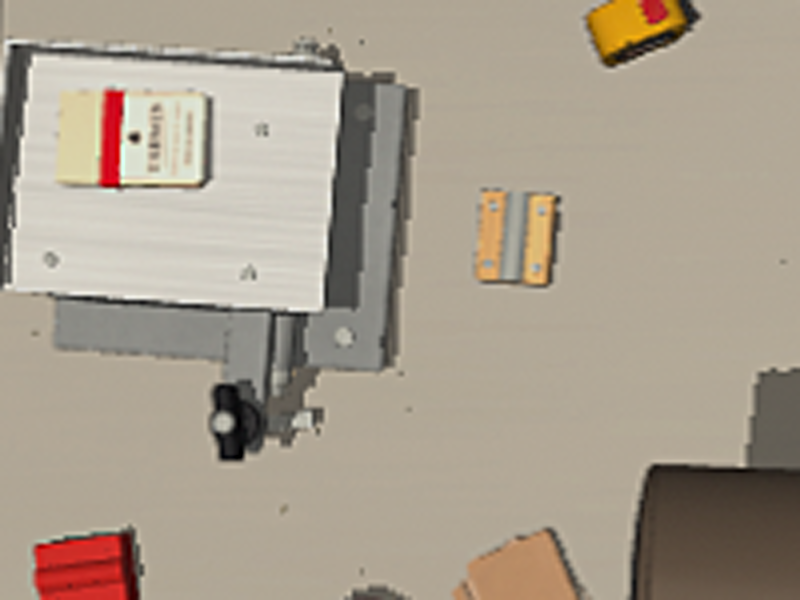

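The crop shows the knob wing turned to the upright direction (225,420), about 90°. The fulcrum stands squarely at (515,238), parallel to the front edge (~400). Now grasp the bar.

Request:
drive_tool([
  {"fingers":0.1,"x":-0.001,"y":-0.002,"z":0.03,"spin":0},
  {"fingers":0.1,"x":-0.002,"y":-0.004,"z":0.07,"spin":0},
  {"fingers":0.1,"x":-0.002,"y":-0.004,"z":0.105,"spin":0},
  {"fingers":0.1,"x":-0.002,"y":-0.004,"z":0.125,"spin":0},
  {"fingers":0.1,"x":-0.002,"y":-0.004,"z":0.125,"spin":0},
  {"fingers":0.1,"x":-0.002,"y":-0.004,"z":0.126,"spin":0},
  {"fingers":-0.7,"x":-0.002,"y":-0.004,"z":0.126,"spin":0},
  {"fingers":-0.7,"x":-0.002,"y":-0.004,"z":0.126,"spin":0},
  {"fingers":-0.7,"x":-0.002,"y":-0.004,"z":0.126,"spin":0},
  {"fingers":-0.7,"x":-0.002,"y":-0.004,"z":0.126,"spin":0},
], newtons=6)

```text
time_s: 11.75
tcp_pos: [0.4208, -0.2145, 0.0223]
eef_rot: [180.0, -0.0, -92.1]
contact_force: [-2.4, 0.8, 6.7]
gripper_width: 0.0217
gripper_force: 6.0
```

Request:
drive_tool([
  {"fingers":-0.7,"x":0,"y":0,"z":-0.01,"spin":0},
  {"fingers":-0.7,"x":-0.001,"y":0,"z":-0.02,"spin":0},
  {"fingers":-0.7,"x":-0.002,"y":0,"z":-0.03,"spin":0},
  {"fingers":-0.7,"x":-0.004,"y":0,"z":-0.04,"spin":0},
  {"fingers":-0.7,"x":-0.006,"y":0,"z":-0.05,"spin":0},
  {"fingers":-0.7,"x":-0.008,"y":0,"z":-0.06,"spin":0},
  {"fingers":-0.7,"x":-0.011,"y":0,"z":-0.07,"spin":0},
  {"fingers":-0.7,"x":-0.014,"y":0,"z":-0.08,"spin":0},
  {"fingers":-0.7,"x":-0.014,"y":0,"z":-0.08,"spin":0},
], newtons=8)

```text
time_s: 12.88
tcp_pos: [0.4222, -0.2004, 0.1029]
eef_rot: [-179.9, -0.0, -92.0]
contact_force: [0.1, -1.0, -3.0]
gripper_width: 0.0218
gripper_force: 8.0
```

```bash
python3 - <<'E'
from h import *
c=cap('side'); save(c,'b1',(220,210,320,360),4)
E
```

```text
(no output)
```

View pics/b1.png

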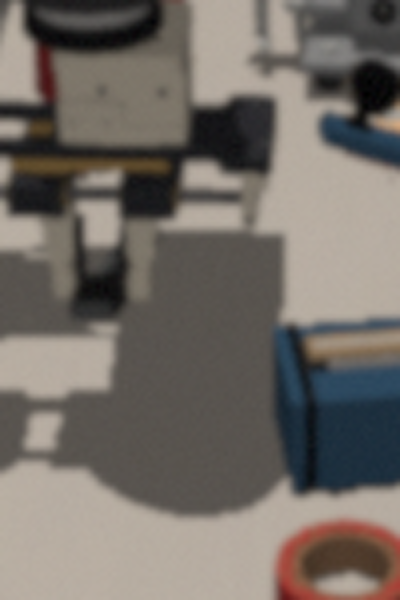

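The crop shows the handle end (100,270) raised between the fingers, and the force (−3 N) says the toe bears on the table. Ease down to about 19°, grip hard and lift.

Request:
drive_tool([
  {"fingers":-0.7,"x":0.001,"y":0,"z":0.004,"spin":0},
  {"fingers":-0.7,"x":0.003,"y":0,"z":0.008,"spin":0},
  {"fingers":-0.7,"x":0.004,"y":0,"z":0.011,"spin":0},
  {"fingers":-0.7,"x":0.004,"y":0,"z":0.011,"spin":0},
])

```text
time_s: 13.42
tcp_pos: [0.4212, -0.2045, 0.0904]
eef_rot: [179.9, 0.0, -92.1]
contact_force: [-0.4, 1.2, -3.6]
gripper_width: 0.0216
gripper_force: 8.0
```

Request:
drive_tool([
  {"fingers":-0.7,"x":0,"y":0,"z":0,"spin":0},
  {"fingers":-0.7,"x":0,"y":0,"z":0,"spin":0},
  {"fingers":-0.7,"x":0,"y":0,"z":-0.01,"spin":0},
  {"fingers":-0.7,"x":0,"y":0,"z":-0.03,"spin":0},
  {"fingers":-0.7,"x":0,"y":0,"z":-0.05,"spin":0},
  {"fingers":-0.7,"x":0,"y":0,"z":-0.07,"spin":0},
  {"fingers":-0.7,"x":0,"y":0,"z":-0.07,"spin":0},
], newtons=60)

```text
time_s: 14.3
tcp_pos: [0.4226, -0.2047, 0.1628]
eef_rot: [-179.8, -0.0, -92.0]
contact_force: [0.0, -0.5, -6.0]
gripper_width: 0.0211
gripper_force: 60.0
```

```bash
python3 - <<'E'
from h import *
s=sensors.get_state(); print(s['tcp_pos'],s['contact_force'],s['moment'])
c=cap('top'); np.save('top4.npy',c,allow_pickle=True); im=c['pixels'].astype(int)
t=cap('side'); np.save('side4.npy',t,allow_pickle=True)
p=proj(c,s['tcp_pos'])[0]; print('tcp px',p)
sub=np.zeros(im.shape[:2],bool); sub[270:330,300:int(p[0])]=1
m=sub&(im.sum(2)<270)
n,l,st,ce=cv2.connectedComponentsWithStats(m.astype(np.uint8)); print(st[1:][st[1:,4]>30],ce[1:][st[1:,4]>30])
E
```

```text
[ 0.42261786 -0.20469825  0.16280713] [ 0.01994095 -0.4982757  -5.95648638] [-0.28406604 -0.06709808 -0.0018761 ]
tcp px [418.55872244 303.0561661 ]
[[ 300  270  118   60 5074]] [[359.25049271 305.13598739]]
```

```bash
python3 - <<'E'
from h import *
c=np.load('top4.npy',allow_pickle=True).item(); im=c['pixels'].astype(int)
c0=np.load('top0.npy',allow_pickle=True).item()['pixels'].astype(int)
print('bar col',c0[300,330],c0[300,370],'now rows 288..318 at cols');
for col in (310,316,320,324,330,340): print(col,im[290:318:2,col].sum(1))
E
```

```text
bar col [81 82 78] [81 83 78] now rows 288..318 at cols
310 [172 186 192 197 211 211 221 221 228 237 237 252 260 272]
316 [173 182 191 198 209 214 218 226 228 234 244 254 260 267]
320 [172 184 192 197 206 212 217 223 225 234 236 249 258 268]
324 [173 187 193 199 206 211 219 220 228 233 240 247 260 270]
330 [170 181 191 201 204 211 216 223 229 231 242 250 261 269]
340 [166 182 187 201 206 214 219 219 225 232 239 249 259 267]
```

```bash
python3 - <<'E'
from h import *
go(.602,-.0238,.145,-95.7)
E
```

```text
shift [-0.187  -0.1742  0.0158] spin 0.0633
```

Request:
drive_tool([
  {"fingers":-0.7,"x":-0.015,"y":-0.014,"z":0,"spin":0.01},
  {"fingers":-0.7,"x":-0.04,"y":-0.037,"z":0,"spin":0.02},
  {"fingers":-0.7,"x":-0.07,"y":-0.065,"z":0,"spin":0.03},
  {"fingers":-0.7,"x":-0.1,"y":-0.093,"z":0,"spin":0.04},
  {"fingers":-0.7,"x":-0.13,"y":-0.121,"z":0,"spin":0.05},
  {"fingers":-0.7,"x":-0.155,"y":-0.145,"z":0,"spin":0.063},
  {"fingers":-0.7,"x":-0.175,"y":-0.163,"z":0.005,"spin":0.063},
  {"fingers":-0.7,"x":-0.187,"y":-0.174,"z":0.015,"spin":0.063},
  {"fingers":-0.7,"x":-0.187,"y":-0.174,"z":0.015,"spin":0.063},
])

```text
time_s: 15.52
tcp_pos: [0.6014, -0.0236, 0.1437]
eef_rot: [179.8, -0.1, -95.6]
contact_force: [-0.9, -0.4, -4.5]
gripper_width: 0.0209
gripper_force: 60.0
```

```bash
python3 - <<'E'
from h import *
s=sensors.get_state(); print(s['tcp_pos'],s['moment'],s['eef_rot'])
c=cap('top'); np.save('top5.npy',c,allow_pickle=True)
t=cap('side'); np.save('side5.npy',t,allow_pickle=True)
print(proj(c,[.602+.0217,-.0238+.216,.145-.09]),proj(t,[.602+.0217,-.0238+.216,.145-.09]))
a=cv2.resize(c['pixels'][180:300,210:410],None,fx=4,fy=4)[:,:,::-1]; 
b=cv2.resize(t['pixels'][180:300,220:370],None,fx=2.5,fy=2.5)[:,:,::-1]
b=cv2.resize(t['pixels'][190:280,250:400],None,fx=4,fy=4)[:,:,::-1]
im=np.zeros((600,800,3),np.uint8); a=cv2.resize(c['pixels'][180:270,210:410],None,fx=3,fy=3)[:,:,::-1]; im[:270,:600]=a
b=cv2.resize(t['pixels'][180:290,230:430],None,fx=3,fy=3)[:,:,::-1]; im[270:600,:600]=b
cv2.imwrite('pics/m1.png',im)
E
```

```text
[ 0.60135976 -0.02359293  0.14374538] [-0.25772902  0.04233329  0.02655791] [ 1.79800875e+02 -5.67520667e-02 -9.56401625e+01]
[[245.28023741 220.91749993]] [[325.00726382 222.25818036]]
```

View pics/m1.png

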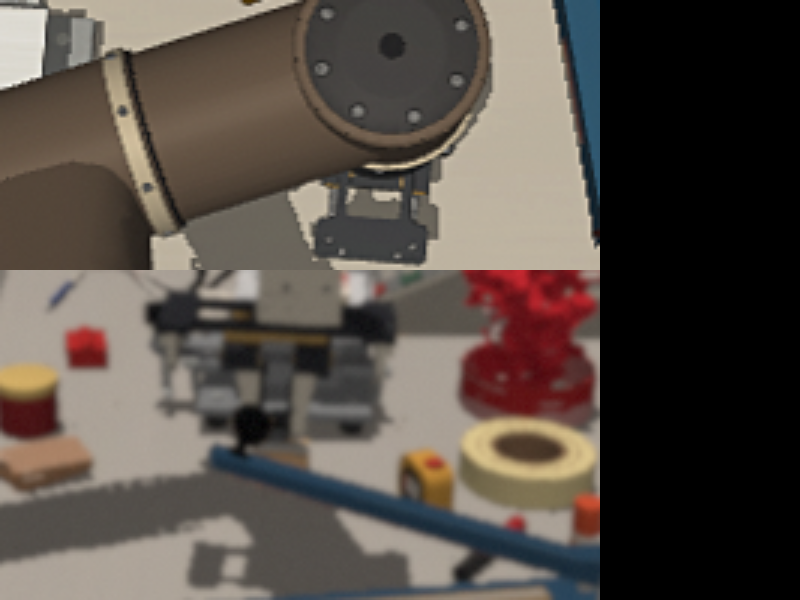

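The arm's elbow hides the bar from above and the hand hides it from the side; the toe is not visible in either view. I'll find the crest by touch instead.

Request:
drive_tool([
  {"fingers":-0.7,"x":0,"y":0,"z":0.007,"spin":0},
  {"fingers":-0.7,"x":0,"y":0,"z":0.014,"spin":0},
  {"fingers":-0.7,"x":0,"y":0,"z":0.014,"spin":0},
])

```text
time_s: 16.0
tcp_pos: [0.6014, -0.0243, 0.1313]
eef_rot: [179.9, -0.0, -95.7]
contact_force: [0.4, -0.3, -4.3]
gripper_width: 0.021
gripper_force: 60.0
```

```bash
python3 -c "
from h import *
s=sensors.get_state(); print(s['tcp_pos'],s['moment'],s['contact_force'])"
```

```text
[ 0.60141032 -0.02427857  0.1312559 ] [-0.2520826   0.04807499 -0.00992965] [ 0.4244083  -0.34126002 -4.29981149]
```

Request:
drive_tool([
  {"fingers":-0.7,"x":0,"y":0,"z":0.005,"spin":0},
  {"fingers":-0.7,"x":0,"y":0,"z":0.01,"spin":0},
  {"fingers":-0.7,"x":0,"y":0,"z":0.01,"spin":0},
])

```text
time_s: 16.38
tcp_pos: [0.6018, -0.0239, 0.1214]
eef_rot: [180.0, -0.0, -95.7]
contact_force: [-0.5, 0.6, -3.8]
gripper_width: 0.0207
gripper_force: 60.0
```

```bash
python3 -c "
from h import *
s=sensors.get_state(); print(s['tcp_pos'],s['moment'],s['contact_force'])"
```

```text
[ 0.60183777 -0.02390069  0.12140081] [-0.25270581 -0.01749812  0.01896199] [-0.45216596  0.59719345 -3.82090732]
```

Request:
drive_tool([
  {"fingers":-0.7,"x":0,"y":0,"z":0.004,"spin":0},
  {"fingers":-0.7,"x":0,"y":0,"z":0.007,"spin":0},
  {"fingers":-0.7,"x":0,"y":0,"z":0.007,"spin":0},
])

```text
time_s: 16.75
tcp_pos: [0.6022, -0.0239, 0.1148]
eef_rot: [180.0, -0.0, -95.7]
contact_force: [0.4, -0.7, -2.9]
gripper_width: 0.021
gripper_force: 60.0
```

```bash
python3 -c "
from h import *
s=sensors.get_state(); print(s['tcp_pos'],s['moment'],s['contact_force'])"
```

```text
[ 0.60215169 -0.02393713  0.11484396] [-0.12542272 -0.07960429 -0.00970069] [ 0.39364018 -0.72227192 -2.91929395]
```

Request:
drive_tool([
  {"fingers":-0.7,"x":0,"y":0,"z":0.002,"spin":0},
  {"fingers":-0.7,"x":0,"y":0,"z":0.004,"spin":0},
  {"fingers":-0.7,"x":0,"y":0,"z":0.004,"spin":0},
])

```text
time_s: 17.12
tcp_pos: [0.6022, -0.0238, 0.1109]
eef_rot: [-180.0, 0.0, -95.7]
contact_force: [-0.1, 0.2, -2.6]
gripper_width: 0.0207
gripper_force: 60.0
```

```bash
python3 -c "
from h import *
s=sensors.get_state(); print(s['tcp_pos'],s['moment'],s['contact_force'])"
```

```text
[ 0.60219915 -0.02377936  0.11090133] [-0.00442338 -0.11677138 -0.05669165] [-0.05912049  0.20727782 -2.62162054]
```

Crest touched at TCP z ≈ 0.116, so the bar is tilted about 20–21°. Slide in along the slope.

Request:
drive_tool([
  {"fingers":-0.7,"x":-0.004,"y":0,"z":0.0005,"spin":0},
  {"fingers":-0.7,"x":-0.009,"y":0,"z":0.0025,"spin":0},
  {"fingers":-0.7,"x":-0.014,"y":0,"z":0.0045,"spin":0},
  {"fingers":-0.7,"x":-0.019,"y":0,"z":0.006,"spin":0},
  {"fingers":-0.7,"x":-0.024,"y":0,"z":0.008,"spin":0},
  {"fingers":-0.7,"x":-0.024,"y":0,"z":0.008,"spin":0},
])

```text
time_s: 17.88
tcp_pos: [0.6047, 0.0008, 0.1027]
eef_rot: [-180.0, 0.0, -95.6]
contact_force: [-0.9, 2.5, -2.2]
gripper_width: 0.0209
gripper_force: 60.0
```

```bash
python3 -c "
from h import *
s=sensors.get_state(); print(s['tcp_pos'],s['moment'],s['contact_force'])"
```

```text
[0.60466868 0.00084389 0.10272041] [ 0.96899688 -0.17264929  0.01475953] [-0.8618193   2.47961534 -2.16455561]
```

Request:
drive_tool([
  {"fingers":-0.7,"x":-0.003,"y":0,"z":0.0005,"spin":0},
  {"fingers":-0.7,"x":-0.007,"y":0,"z":0.002,"spin":0},
  {"fingers":-0.7,"x":-0.011,"y":0,"z":0.004,"spin":0},
  {"fingers":-0.7,"x":-0.014,"y":0,"z":0.005,"spin":0},
  {"fingers":-0.7,"x":-0.014,"y":0,"z":0.005,"spin":0},
  {"fingers":-0.7,"x":-0.014,"y":0,"z":0.005,"spin":0},
])

```text
time_s: 18.62
tcp_pos: [0.606, 0.0143, 0.0979]
eef_rot: [-180.0, 0.0, -95.7]
contact_force: [0.8, 2.5, -3.1]
gripper_width: 0.0207
gripper_force: 60.0
```

```bash
python3 - <<'E'
from h import *
s=sensors.get_state(); print(s['tcp_pos'],s['moment'],s['contact_force'])
c=cap('top'); c0=np.load('top3.npy',allow_pickle=True).item()
t=cap('side'); np.save('side6.npy',t,allow_pickle=True); np.save('top6.npy',c,allow_pickle=True)
# jogger shift check in top view: uncovered tray region
g=lambda k:cv2.cvtColor(k['pixels'],cv2.COLOR_RGB2GRAY).astype(np.float32)[170:220,135:215]
print(cv2.phaseCorrelate(g(c0),g(c)))
E
```

```text
[0.60602411 0.01433314 0.09791179] [ 1.07888153 -0.12232237  0.05386101] [ 0.75552006  2.51979796 -3.11556659]
((-0.14748005930392338, -0.08076114700498849), 0.7154305307865143)
```

Request:
drive_tool([
  {"fingers":-0.7,"x":0.002,"y":0,"z":0.006,"spin":0},
  {"fingers":-0.7,"x":0.0045,"y":0,"z":0.012,"spin":0},
  {"fingers":-0.7,"x":0.006,"y":0,"z":0.017,"spin":0},
  {"fingers":-0.7,"x":0.0075,"y":0,"z":0.023,"spin":0},
  {"fingers":-0.7,"x":0.0075,"y":0,"z":0.023,"spin":0},
], newtons=45)

```text
time_s: 19.35
tcp_pos: [0.6067, 0.0073, 0.0763]
eef_rot: [-179.8, 0.1, -95.6]
contact_force: [-2.2, 6.5, 9.4]
gripper_width: 0.0211
gripper_force: 45.0
```

```bash
python3 - <<'E'
from h import *
s=sensors.get_state(); print(s['tcp_pos'],s['moment'],s['contact_force'],s['eef_rot'])
c=cap('top'); c0=np.load('top3.npy',allow_pickle=True).item()
g=lambda k:cv2.cvtColor(k['pixels'],cv2.COLOR_RGB2GRAY).astype(np.float32)[170:220,135:215]
print(cv2.phaseCorrelate(g(c0),g(c)))
E
```

```text
[0.60667111 0.00725295 0.07625994] [2.84673848 0.68267139 0.09457283] [-2.20074283  6.47916524  9.43496278] [-1.79806651e+02  8.16631348e-02 -9.56264457e+01]
((-1.7849023916365994, -0.21512693126435423), 0.7476593825817108)
```

Lifting as planned (13 N at the grip; the tray shift in the top image matches a tip of about 2.4°). Continue past level.

Request:
drive_tool([
  {"fingers":-0.7,"x":0,"y":0,"z":0.005,"spin":0},
  {"fingers":-0.7,"x":0,"y":0,"z":0.01,"spin":0},
  {"fingers":-0.7,"x":0,"y":0,"z":0.015,"spin":0},
  {"fingers":-0.7,"x":0.001,"y":0,"z":0.02,"spin":0},
  {"fingers":-0.7,"x":0.001,"y":0,"z":0.025,"spin":0},
  {"fingers":-0.7,"x":0.001,"y":0,"z":0.03,"spin":0},
  {"fingers":-0.7,"x":0.001,"y":0,"z":0.034,"spin":0},
  {"fingers":-0.7,"x":0.001,"y":0,"z":0.034,"spin":0},
  {"fingers":-0.7,"x":0.001,"y":0,"z":0.034,"spin":0},
])

```text
time_s: 20.52
tcp_pos: [0.6071, 0.0043, 0.0437]
eef_rot: [-179.8, -0.0, -95.6]
contact_force: [-0.7, -4.2, 18.7]
gripper_width: 0.021
gripper_force: 45.0
```

```bash
python3 - <<'E'
from h import *
s=sensors.get_state(); print(s['tcp_pos'],s['moment'],s['contact_force'],s['eef_rot'])
c=cap('top'); c0=np.load('top3.npy',allow_pickle=True).item()
g=lambda k:cv2.cvtColor(k['pixels'],cv2.COLOR_RGB2GRAY).astype(np.float32)[170:220,135:215]
print(cv2.phaseCorrelate(g(c0),g(c)))
t=cap('side'); np.save('side7.npy',t,allow_pickle=True); np.save('top7.npy',c,allow_pickle=True)
s0=np.load('side6.npy',allow_pickle=True).item()
# side: tray/knob feature shift
h=lambda k:cv2.cvtColor(k['pixels'],cv2.COLOR_RGB2GRAY).astype(np.float32)
print(proj(t,[[.62,.30,.12],[.66,.37,.12],[.505,.30,.116]]).round())
E
```

```text
[0.607118   0.00430867 0.04370213] [-1.36587189  0.51831934  0.12193071] [-0.68137143 -4.19727334 18.66725987] [-1.79753469e+02 -4.35086595e-02 -9.55890864e+01]
((-7.685990953058038, -0.3634771325064996), 0.7039044449329376)
[[323. 189.]
 [334. 181.]
 [286. 190.]]
```

Request:
drive_tool([
  {"fingers":-0.7,"x":0,"y":0,"z":0.003,"spin":0},
  {"fingers":-0.7,"x":0,"y":0,"z":0.006,"spin":0},
  {"fingers":-0.7,"x":0,"y":0,"z":0.006,"spin":0},
  {"fingers":-0.7,"x":0,"y":0,"z":0.006,"spin":0},
  {"fingers":-0.7,"x":0,"y":0,"z":0.006,"spin":0},
])

```text
time_s: 21.25
tcp_pos: [0.6073, 0.0045, 0.0378]
eef_rot: [-179.7, -0.0, -95.6]
contact_force: [-1.7, -4.1, 19.0]
gripper_width: 0.0213
gripper_force: 45.0
```

```bash
python3 - <<'E'
from h import *
s=sensors.get_state(); print(s['tcp_pos'],s['moment'],s['contact_force'],s['eef_rot'])
c=cap('top'); c0=np.load('top3.npy',allow_pickle=True).item()
g=lambda k:cv2.cvtColor(k['pixels'],cv2.COLOR_RGB2GRAY).astype(np.float32)[170:220,135:215]
print(cv2.phaseCorrelate(g(c0),g(c)))
E
```

```text
[0.60725267 0.00447634 0.03779902] [-1.05956407  0.55006587  0.14134644] [-1.72349009 -4.09365978 19.02506594] [-1.79736882e+02 -2.83210543e-02 -9.55836540e+01]
((-9.4115608455148, -0.8534514835335933), 0.5258826243877411)
```

Request:
drive_tool([
  {"fingers":-0.7,"x":0,"y":0,"z":-0.002,"spin":0},
  {"fingers":-0.7,"x":0,"y":0,"z":-0.004,"spin":0},
  {"fingers":-0.7,"x":0,"y":0,"z":-0.006,"spin":0},
  {"fingers":-0.7,"x":0,"y":0,"z":-0.008,"spin":0},
  {"fingers":-0.7,"x":0,"y":0,"z":-0.01,"spin":0},
  {"fingers":-0.7,"x":0,"y":0,"z":-0.012,"spin":0},
  {"fingers":-0.7,"x":0,"y":0,"z":-0.014,"spin":0},
  {"fingers":-0.7,"x":0,"y":0,"z":-0.016,"spin":0},
  {"fingers":-0.7,"x":0,"y":0,"z":-0.018,"spin":0},
  {"fingers":-0.7,"x":0,"y":0,"z":-0.018,"spin":0},
])

```text
time_s: 22.55
tcp_pos: [0.606, 0.0045, 0.0541]
eef_rot: [-179.9, -0.1, -95.6]
contact_force: [-0.9, -1.3, 7.4]
gripper_width: 0.021
gripper_force: 45.0
```

```bash
cat > chk.py <<'E'
from h import *
s=sensors.get_state(); print(s['tcp_pos'],s['moment'],s['contact_force'],s['eef_rot'])
c=cap('top'); c0=np.load('top3.npy',allow_pickle=True).item()
g=lambda k:cv2.cvtColor(k['pixels'],cv2.COLOR_RGB2GRAY).astype(np.float32)[170:220,135:215]
print(cv2.phaseCorrelate(g(c0),g(c)))
E
python3 chk.py
```

```text
[0.60599264 0.00453524 0.05412482] [-0.97800387  0.01972388  0.04104955] [-0.93371281 -1.27643638  7.35078783] [-1.79889839e+02 -5.28097494e-02 -9.56238751e+01]
((-5.869370353324868, -0.4766907574588011), 0.6173095847368241)
```

Request:
drive_tool([
  {"fingers":-0.7,"x":0,"y":0,"z":-0.002,"spin":0},
  {"fingers":-0.7,"x":0,"y":0,"z":-0.004,"spin":0},
  {"fingers":-0.7,"x":0,"y":0,"z":-0.006,"spin":0},
  {"fingers":-0.7,"x":0,"y":0,"z":-0.008,"spin":0},
  {"fingers":-0.7,"x":0,"y":0,"z":-0.01,"spin":0},
  {"fingers":-0.7,"x":0,"y":0,"z":-0.01,"spin":0},
])

```text
time_s: 23.35
tcp_pos: [0.605, 0.0056, 0.0631]
eef_rot: [-180.0, 0.0, -95.7]
contact_force: [-0.5, -0.4, -4.7]
gripper_width: 0.0211
gripper_force: 45.0
```

```bash
python3 chk.py
```

```text
[0.60503572 0.00556492 0.06306838] [-0.34943309  0.01714768  0.05317941] [-0.5373279  -0.42856857 -4.69005293] [-1.79996758e+02  2.12349499e-03 -9.56623826e+01]
((-5.904527560808923, -0.2816994196881559), 0.7271861769556999)
```

The jogger stands on its stay (shift unchanged, and the bar is only held by the hand). Draw the bar out along its slope.

Request:
drive_tool([
  {"fingers":-0.7,"x":0.004,"y":0,"z":-0.0005,"spin":0},
  {"fingers":-0.7,"x":0.012,"y":0,"z":-0.0012,"spin":0},
  {"fingers":-0.7,"x":0.022,"y":0,"z":-0.0025,"spin":0},
  {"fingers":-0.7,"x":0.034,"y":0,"z":-0.004,"spin":0},
  {"fingers":-0.7,"x":0.046,"y":0,"z":-0.007,"spin":0},
  {"fingers":-0.7,"x":0.058,"y":0,"z":-0.015,"spin":0},
  {"fingers":-0.7,"x":0.075,"y":0,"z":-0.035,"spin":0},
  {"fingers":-0.7,"x":0.1,"y":0,"z":-0.06,"spin":0},
  {"fingers":-0.7,"x":0.12,"y":0,"z":-0.07,"spin":0},
  {"fingers":-0.7,"x":0.12,"y":0,"z":-0.07,"spin":0},
], newtons=60)

```text
time_s: 24.65
tcp_pos: [0.5933, -0.1155, 0.1338]
eef_rot: [-179.9, 0.0, -95.8]
contact_force: [-0.3, -0.1, -5.2]
gripper_width: 0.0214
gripper_force: 60.0
```

```bash
python3 chk.py; python3 -c "
from h import *
go(.4215,-.2145,.09,-92)"
```

```text
[ 0.59327561 -0.11551064  0.13383974] [-0.22583896 -0.01135546  0.01169167] [-0.27169437 -0.14406997 -5.16532947] [-1.79904367e+02  2.34397381e-02 -9.57901589e+01]
((-5.86627459203244, -0.4847453339024952), 0.6495923731327057)
shift [0.1165 0.1605 0.0429] spin -0.0658
```

Request:
drive_tool([
  {"fingers":-0.7,"x":0.01,"y":0.03,"z":0,"spin":-0.02},
  {"fingers":-0.7,"x":0.03,"y":0.07,"z":0,"spin":-0.04},
  {"fingers":-0.7,"x":0.055,"y":0.11,"z":0,"spin":-0.066},
  {"fingers":-0.7,"x":0.085,"y":0.145,"z":0.01,"spin":-0.066},
  {"fingers":-0.7,"x":0.11,"y":0.16,"z":0.025,"spin":-0.066},
  {"fingers":-0.7,"x":0.1165,"y":0.1605,"z":0.04,"spin":-0.066},
  {"fingers":-0.7,"x":0.1165,"y":0.1605,"z":0.055,"spin":-0.066},
  {"fingers":-0.7,"x":0.1165,"y":0.1605,"z":0.065,"spin":-0.066},
  {"fingers":-0.7,"x":0.1165,"y":0.1605,"z":0.065,"spin":-0.066},
])

```text
time_s: 25.82
tcp_pos: [0.4214, -0.2137, 0.0671]
eef_rot: [179.9, 0.0, -91.9]
contact_force: [0.3, 0.4, -4.5]
gripper_width: 0.0215
gripper_force: 60.0
```

```bash
python3 chk.py
```

```text
[ 0.42143336 -0.21367097  0.06709412] [-0.16563956 -0.0629872   0.01676217] [ 0.25239792  0.35011956 -4.46773158] [ 1.79880368e+02  7.94994025e-03 -9.18665894e+01]
((-5.881827926396866, -0.4849432647531806), 0.6553074336051941)
```

Request:
drive_tool([
  {"fingers":-0.7,"x":0,"y":0,"z":0.008,"spin":0},
  {"fingers":-0.7,"x":0,"y":0,"z":0.016,"spin":0},
  {"fingers":-0.7,"x":0,"y":0,"z":0.024,"spin":0},
  {"fingers":-0.7,"x":0,"y":0,"z":0.031,"spin":0},
  {"fingers":-0.7,"x":0,"y":0,"z":0.037,"spin":0},
  {"fingers":-0.7,"x":0,"y":0,"z":0.041,"spin":0},
  {"fingers":-0.7,"x":0,"y":0,"z":0.044,"spin":0},
  {"fingers":-0.7,"x":0,"y":0,"z":0.044,"spin":0},
], newtons=12)

```text
time_s: 26.88
tcp_pos: [0.4219, -0.214, 0.0238]
eef_rot: [180.0, 0.0, -91.9]
contact_force: [0.1, -0.4, -1.5]
gripper_width: 0.0219
gripper_force: 12.0
```

Request:
drive_tool([
  {"fingers":-0.7,"x":0,"y":0,"z":0.0015,"spin":0},
  {"fingers":-0.7,"x":0,"y":0,"z":0.002,"spin":0},
  {"fingers":-0.2,"x":0,"y":0,"z":0.001,"spin":0},
  {"fingers":0.1,"x":0,"y":0,"z":0.001,"spin":0},
  {"fingers":0.1,"x":0,"y":0,"z":0.001,"spin":0},
  {"fingers":0.1,"x":0,"y":0,"z":-0.03,"spin":0},
  {"fingers":0.1,"x":0,"y":0,"z":-0.08,"spin":0},
  {"fingers":0.1,"x":0,"y":0,"z":-0.13,"spin":0},
  {"fingers":0.1,"x":0.06,"y":0,"z":-0.15,"spin":0},
  {"fingers":0.1,"x":0.08,"y":0,"z":-0.15,"spin":0},
], newtons=5)

```text
time_s: 28.12
tcp_pos: [0.4205, -0.2959, 0.1763]
eef_rot: [-179.8, -0.1, -91.9]
contact_force: [-0.0, 0.9, -1.2]
gripper_width: 0.0483
gripper_force: 0.0
```

```bash
python3 chk.py; python3 - <<'E'
from h import *
c=cap('top'); t=cap('side')
im=np.zeros((600,800,3),np.uint8)
im[:330,:800]=cv2.resize(c['pixels'][165:330,140:540],None,fx=2,fy=2)[:,:,::-1]
im[330:600,:540]=cv2.resize(t['pixels'][170:260,250:430],None,fx=3,fy=3)[:,:,::-1]
im[330:600,540:800]=cv2.resize(t['pixels'][250:340,200:287],(260,270))[:,:,::-1]
cv2.imwrite('pics/fin.png',im)
E
```

```text
[ 0.42046609 -0.29591558  0.17628399] [ 0.14803734 -0.06179822 -0.01682072] [-0.01644661  0.90551916 -1.21054303] [-1.79753011e+02 -7.81312747e-02 -9.18948013e+01]
((-5.881818730071146, -0.4857286487885766), 0.6563843593597413)
```

View pics/fin.png

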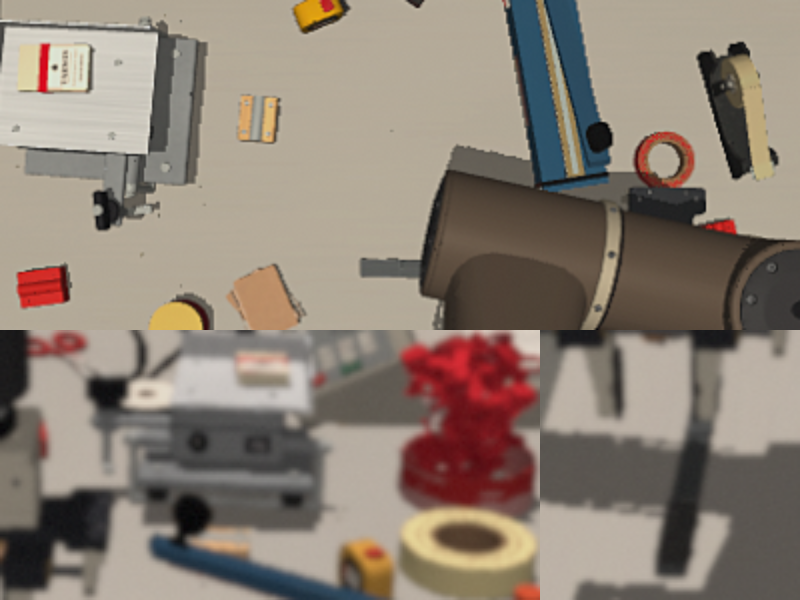

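The composite shows the jogger raised with its tags on the tray (55,68). The bar lies on the table with its toe at top pixel (320,299), clear of the open hand. The block and bystanders are in place. Hand in.

```bash
python3 -c "
from h import *
print(r.close_job())"
```

```text
the job is handed in; nothing more can be done
None
```

The job is handed in, with no verdict returned: the last pictures and readings show the jogger standing on its stay with the tags on the tray, the bar laid back on the table about where it started, well clear of the jogger, and the bystanders in view undisturbed.

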